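Fetch the icing pot from behind the shakers

ROBOT

A 6-joint arm with a two-finger parallel gripper is mounted at the origin on the work surface. World frame = base frame: x ahead of the robot, y to its left, z up, the work surface at z = 0. Lengths are in mm, angles in rad, forces in N, time in s.
With the tool pointing down it reaches from about 250 to 775 mm from the base axis. Payload 4 kg.
Tool frame: the origin (TCP) lies on the mounting face of the last link; the fingertips stand 199 mm ahead of it and the grasp point (between the pads) lies 180 mm ahead of it; z points along the fingers, y is the line along which they close (so a half turn about z gives the same grasp; the last joint's range is limited). The gripper opens to 94 mm and grips with 3 to 60 N. Pads are 16 mm wide; open, the fingers measure 119 mm over their backs; the gripper's body (75 mm by 177 mm) begins 78 mm behind the grasp point.
Start: joints at [-1.223, 0.087, 1.371, -0, 1.684, -0.103], TCP at [239.621, -495.057, 404.706] pointing down, gripper open.
Joint ranges: [-3.1, 3.1], [-0.76, 2.03], [0.27, 2.55], [-1.08, 4.22], [0.17, 2.65], [-2.57, 2.57]. Speed limits (rad/s): [2.79, 2.79, 3.14, 3.14, 3.14, 3.14].

INTERFACE

Orientations are given as [roll, pitch, yaw] about the fixed x, y, z axes, in that order (R = Rz(yaw) Ry(pitch) Rx(roll)).
In Python, from plant import get_state, capture, hand_in gives the robot as it stands.
- The arm moves only by the tool arm_command, never from a script. Its argument "series" is a list of rows, each a list of 3 entries, a list of its own where there are three numbers: the shift along the tool's x, y, z in units of 60 mm (1.0 is 60 mm), then the turn, a rotation vector about the tool's x, y, z in units of 8 degrees (1.0 is 8 degrees), then the finger opening in mm, from 0 to 94. In form: [[[x, y, z], [rx, ry, rz], hand], ...]. A call has 1 to 20 rows; each row shifts and turns the commanded pose from where the row before left it, along the tool's axes as they then stand; what a row does not reach is not made up. A row lasts 1/8 s, in which the tool goes at most 62.5 mm and 10.7 degrees, less where a joint would pass 70% of its speed; a pose out of reach is approached as far as the arm can. A call is refused whole if a number of a shift passes 1 or a number of a turn 1, either way. A call with a gripper value outside its range is refused whole. The fingers move at their own pace and stop on an object; the grip force is fixed at half the most. Time passes only in rows, so rows that do not move let the fingers close. It gives the time, the measured TCP pose, the force, the opening and the grip force at its end, in the units of the state.
- get_state(): the state, without advancing time (a new reading comes with each control period).
- capture(name): name is "side" or "top" or "wrist"; returns a dict with "img" (384x512x3 uint8, blue, green, red), "intrinsics" (3x3 intrinsics, pixels), "xyz" and "attitude" of the camera in the world. Camera axes: x right, y down, z forward; pixel columns grow to the right and rows downward; lengths in mm; the calibration is good to about 2 mm. A picture is of the moment at which its call begins. There is no depth.
- hand_in(): hands the job in; it is judged then, once.
The state is a dict: "time": time; "q": joint angles; "qvel": joint speeds; "tau": joint torques, N m; "tool_pos": TCP position; "eef_rot": TCP orientation; "contact_force": force on the tool from outside, world axes, zero at the start; "torque": the same for the moment, N m; "width": opening from 0.0 (shut) to 1.0 (fully open); "grip_force": force on a finger pad.
Only numpy, scipy, OpenCV 4.12 (cv2) and the standard library are available. Lean on these libraries where they do the work, as an engineer would, in place of code of your own. Each camera call takes 0.05 s, during which the arm holds its last target. There are 200 camera calls.

TASK

Stand the red and the blue shaker out of the way on the wooden side board, leaving the yellow-lidded icing pot behind them where it is until both are there. Then set the pot upright in the open white pastry box, wholly on the round brown mark on its floor, and only after that put each shaker back, upright and wholly on the coaster of its own colour. Keep the shakers and the pot upright throughout and leave the sprinkle can, the spatula and the orange carton alone.

Things in the scene. Friction and masses are not known exactly. Their poses are not given: they have to be found in the camera images.
- red_shaker: Upright round topping shaker: aluminium body with a red band and a red cap, 52 mm across, 130 mm tall, straight-sided up to 122 mm, 0.22 kg nominal. Loose. Origin: centre of its underside, z up its axis. At the start it stands on the red coaster; grip it from above by its cap or upper body, well above the low pot.
- blue_shaker: Upright round topping shaker: aluminium body with a blue band and a blue cap, 52 mm across, 130 mm tall, straight-sided up to 122 mm, 0.22 kg nominal. Loose. Origin: centre of its underside, z up its axis. At the start it stands on the blue coaster; grip it from above by its cap or upper body, well above the low pot.
- icing_pot: Low round lidded icing pot, white with a yellow lid, straight-sided, 58 mm across, 48 mm tall, 0.15 kg nominal. Loose. Origin: centre of its underside, z up. At the start it stands on the floor of the small sheet pan, behind the two shakers and between them (about 80 mm from the axis of each), so that a gripper coming down on it would strike them.
- red_coaster: Fixed round red coaster, 80 mm across, 4 mm thick, lying in a small fixed aluminium sheet pan (190 x 200 mm, floor 3 mm thick, rim 15 mm high). Home of the red shaker. Origin: centre of its underside, so the shaker's underside rests 4 mm above it. The two coasters lie about 110 mm apart, centre to centre.
- blue_coaster: Fixed round blue coaster, 80 mm across, 4 mm thick, lying in a small fixed aluminium sheet pan (190 x 200 mm, floor 3 mm thick, rim 15 mm high). Home of the blue shaker. Origin: centre of its underside, so the shaker's underside rests 4 mm above it. The two coasters lie about 110 mm apart, centre to centre.
- side_board: Fixed light wooden board, 240 mm along its x, 130 mm along its y, 12 mm thick. Origin: centre of its underside (the top is 12 mm above it). The side area: both shakers fit on it, e.g. 100 mm apart along its x.
- pastry_box: Fixed open white pastry box, 170 x 170 mm outside, walls 3 mm thick and 55 mm high, floor 3 mm thick, with a flat round brown mark 88 mm across in the middle of the floor. Origin: centre of its underside, straight below the middle of the mark (the pot's underside rests 3 mm above it). Its lid hangs open from the rim on its +x side down to the table, 165 mm long.
- sprinkle_can: Bystander: green-labelled can, 66 mm across, 85 mm tall, loose. Origin: centre of its underside. Leave alone.
- spatula: Bystander: spatula lying flat on the table beside the work, loose. Its x axis runs along the handle, towards the blade. Origin: on its underside, on the tool's axis. Leave alone.
- paper_carton: Bystander: orange carton, 220 x 120 x 70 mm tall, loose. Origin: centre of its underside. Leave alone.
There are look-alikes about, which are no part of the job. There is more than one size of the red_shaker; the one meant has the size given above.

How it is judged (in metres and radians):
On the way, in this order (a step that is already met when the one before it is completed fails the run):
1. both shakers stand released on the side board, the pot still where it was (x of red_shaker in the frame of side_board between -0.097 and 0.097 m and y of red_shaker in the frame of side_board between -0.042 and 0.042 m and z of red_shaker in the frame of side_board between 0.007 and 0.018 m and angle between each of red_shaker, blue_shaker's own z axis and vertical below 0.12 rad and linear speed of each of red_shaker, blue_shaker below 0.02 m/s and angular speed of each of red_shaker, blue_shaker below 0.2 rad/s and contact force between each of red_shaker, blue_shaker and the fingers below 0.3 N and x of blue_shaker in the frame of side_board between -0.097 and 0.097 m and y of blue_shaker in the frame of side_board between -0.042 and 0.042 m and z of blue_shaker in the frame of side_board between 0.007 and 0.018 m and distance of icing_pot from where it was at the start of the episode below 0.02 m), for 0.2 s.
2. the pot stands released on the mark in the pastry box while both shakers are still on the side board (horizontal distance between icing_pot and pastry_box below 0.015 m and z of icing_pot in the frame of pastry_box below 0.01 m and angle between each of icing_pot, red_shaker, blue_shaker's own z axis and vertical below 0.12 rad and linear speed of each of icing_pot, red_shaker, blue_shaker below 0.02 m/s and angular speed of each of icing_pot, red_shaker, blue_shaker below 0.2 rad/s and contact force between each of icing_pot, red_shaker, blue_shaker and the fingers below 0.3 N and x of red_shaker in the frame of side_board between -0.097 and 0.097 m and y of red_shaker in the frame of side_board between -0.042 and 0.042 m and z of red_shaker in the frame of side_board between 0.007 and 0.018 m and x of blue_shaker in the frame of side_board between -0.097 and 0.097 m and y of blue_shaker in the frame of side_board between -0.042 and 0.042 m and z of blue_shaker in the frame of side_board between 0.007 and 0.018 m), for 0.2 s.
At the end, for the whole second after the job is handed in: The icing pot stands upright on the box floor within 15 mm of the middle of the mark, each shaker stands upright on the coaster of its own colour within 14 mm of its centre, all released and at rest (horizontal distance between icing_pot and pastry_box below 0.015 m and z of icing_pot in the frame of pastry_box below 0.01 m and angle between each of icing_pot, red_shaker, blue_shaker's own z axis and vertical below 0.12 rad and linear speed of each of icing_pot, red_shaker, blue_shaker below 0.02 m/s and angular speed of each of icing_pot, red_shaker, blue_shaker below 0.2 rad/s and contact force between each of icing_pot, red_shaker, blue_shaker and the fingers below 0.3 N and horizontal distance between red_shaker and red_coaster below 0.014 m and z of red_shaker in the frame of red_coaster below 0.01 m and horizontal distance between blue_shaker and blue_coaster below 0.014 m and z of blue_shaker in the frame of blue_coaster below 0.01 m); the robot touches nothing.
It fails at once if a shaker or the pot tipped by more than 0.6 rad (angle between any of red_shaker, blue_shaker, icing_pot's own z axis and vertical above 0.6 rad).
It fails at once if the sprinkle can, the spatula or the carton moved by more than 30 mm (distance of any of sprinkle_can, spatula, paper_carton from where it was at the start of the episode above 0.03 m).
It also fails if it takes over 144 s, if anything falls off the work surface, if the arm or the gripper's body presses on something with over 40 N, if the wrist force passes 120 N, or if a joint passes its speed limit or range.

## Working session

There is one attempt and no reset: what is moved stays moved. The work goes in short steps, Python scripts to look and compute and a tool call to move; the robot and the scene stay as the last step left them, time stands still between calls to the robot, and variables do not carry over. Pictures are saved under pics/ and viewed, at most 14 in all, crops included, and the job is handed in when it is done.

Besides the shell and the picture viewer there is one more tool, called after ">>>" by a JSON object that holds its "name" and its "arguments", one argument or row to a line. arm_command: Moves the arm, as the interface text tells. Its arguments: {"type":"object","properties":{"series":{"type":"array"}},"required":["series"]}

```bash
ls; mkdir -p pics; python3 - <<'E'
from plant import *
import cv2,numpy as np
np.set_printoptions(suppress=True,precision=3)
s=get_state(); print({k:s[k] for k in ('time','tool_pos','eef_rot','width','q')})
for n in ('top','side'):
    c=capture(n); cv2.imwrite(f'pics/{n}0.png',c['img']); print(n,c['intrinsics'],c['xyz'],c['attitude'])
E
```

```text
pics
{'time': 0.0, 'tool_pos': array([ 239.58 , -494.95 ,  403.518]), 'eef_rot': array([-3.139, -0.   ,  0.451]), 'width': 1.001903396040462, 'q': array([-1.223,  0.088,  1.372, -0.   ,  1.684, -0.103])}
top [[380.549   0.    255.023]
 [  0.    380.549 198.115]
 [  0.      0.      1.   ]] [ 498.474   31.374 1595.252] [-3.085  0.011 -1.557]
side [[383.777   0.    250.397]
 [  0.    383.777 191.739]
 [  0.      0.      1.   ]] [  558.572 -1073.034   969.212] [-2.27   0.019 -0.049]
```

View pics/top0.png

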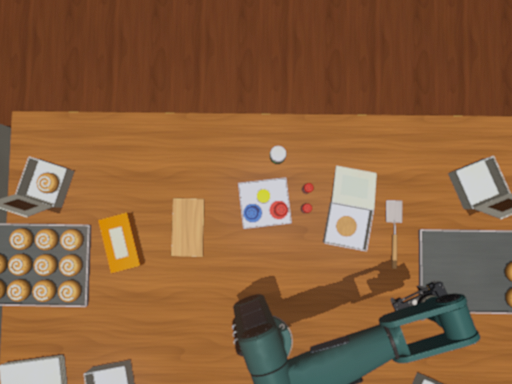

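View pics/side0.png

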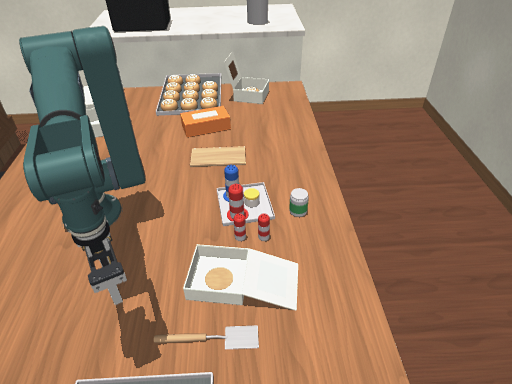

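The top view shows the sheet pan at (265,203), with the blue shaker at (252,213), a large red shaker at (279,210) and the yellow pot at (263,196). The side board is at (188,228), and the pastry box mark is at (346,226).

Red candidates are the large shaker in the pan, top (279,210) / side (236,202), and two small red shakers outside it, top (307,188) and (306,208). I choose the one in the pan, since it stands on the red coaster and matches the size. I'll check it in a crop.

```bash
cat > h.py <<'E'
import cv2,numpy as np
from scipy.spatial.transform import Rotation as R
from plant import *
np.set_printoptions(suppress=True,precision=2)
def ray(c,uv,z):
    "world point of pixel uv on plane z"
    d=R.from_euler('xyz',c['attitude']).as_matrix()@np.linalg.solve(c['intrinsics'],[*uv,1])
    return np.array(c['xyz'])+d*(z-c['xyz'][2])/d[2]
def proj(c,p):
    v=c['intrinsics']@R.from_euler('xyz',c['attitude']).as_matrix().T@(np.array(p)-c['xyz'])
    return v[:2]/v[2]
def crop(c,x0,y0,x1,y1,k,f):
    cv2.imwrite(f,cv2.resize(c['img'][y0:y1,x0:x1],None,fx=k,fy=k,interpolation=cv2.INTER_CUBIC))
def delta(p,yaw=None):
    "move to TCP world p in tool axes, mm"
    s=get_state(); M=R.from_euler('xyz',s['eef_rot'])
    print('shift units',M.inv().apply(np.array(p)-s['tool_pos'])/60, 'mm',np.array(p)-s['tool_pos'])
    if yaw is not None: print('turn units',np.rad2deg((M.inv()*R.from_euler('xyz',[np.pi,0,yaw])).as_rotvec())/8)
E
python3 - <<'E'
from h import *
c=capture('top'); crop(c,165,145,385,265,3.6,'pics/topc.png')
for n,uv,z in (('red',(279,210),130),('blue',(252,213),130),('pot',(263,196),50),('board',(188,228),12),('mark',(346,226),3)): print(n,ray(c,uv,z))
c=capture('wrist'); cv2.imwrite('pics/w0.png',c['img']); print(c['intrinsics'],c['xyz'],c['attitude'])
E
```

```text
red [536.41 -43.64 130.  ]
blue [523.51  60.09 130.  ]
pot [594.57  17.86  50.  ]
board [459.72 327.62  12.  ]
mark [ 476.75 -329.47    3.  ]
[[302.89   0.   254.45]
 [  0.   302.89 185.75]
 [  0.     0.     1.  ]] [ 306.63 -463.57  383.94] [ 2.88  0.   -1.12]
```

View pics/topc.png

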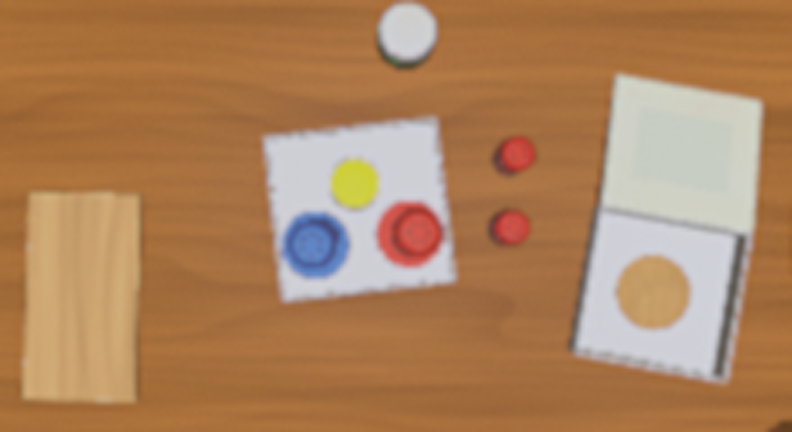

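The crop confirms it. The large red cap at crop (416,232) stands on the red coaster centred at (410,234), and the two reds at (517,154) and (511,227) are smaller and outside the pan. Next I turn the tool so tool x = world y and tool y = world x, and stop over the box for a wrist view.

>>> {"name": "arm_command", "arguments": {
  "series": [
    [[0,0,0],[0,0,-1],94],
    [[0,0,0],[0,0,-1],94],
    [[0,0,0],[0,0,-1],94],
    [[0,0,0],[0,0,-1],94],
    [[0,0,0],[0,0,-1],94],
    [[0,0,0],[0,0,-1],94],
    [[0,0,0],[0,0,-1],94],
    [[0,0,0],[0,0,-1],94],
    [[0.4,0.56,0],[0,0,0],94],
    [[0.4,0.56,0],[0,0,0],94],
    [[0.4,0.56,0],[0,0,0],94],
    [[0.4,0.56,0],[0,0,0],94],
    [[0.4,0.56,0],[0,0,0],94],
    [[0.4,0.56,0],[0,0,0],94],
    [[0.4,0.56,0],[0,0,0],94],
    [[0,0,0],[0,0,0],94],
    [[0,0,0],[0,0,0],94]
  ]
}}

```text
time: 2.33
tool_pos: [475.1, -327.9, 404.4]
eef_rot: [-3.141, 0.0, 1.568]
contact_force: [-0.8, 0.1, 1.0]
width: 0.997
grip_force: 0.0
```

```bash
python3 - <<'E'
from h import *
import pickle
s=get_state(); print(s['time'],s['tool_pos'],s['eef_rot'],s['q'])
c=capture('wrist'); cv2.imwrite('pics/w1.png',c['img']); pickle.dump(c,open('w1.pkl','wb')); print(c['xyz'],c['attitude'])
E
```

```text
2.325 [ 475.09 -327.93  404.35] [-3.14  0.    1.57] [-0.7   0.15  1.3  -0.    1.69 -0.7 ]
[ 475.29 -254.52  384.51] [ 2.88  0.   -0.  ]
```

View pics/w1.png

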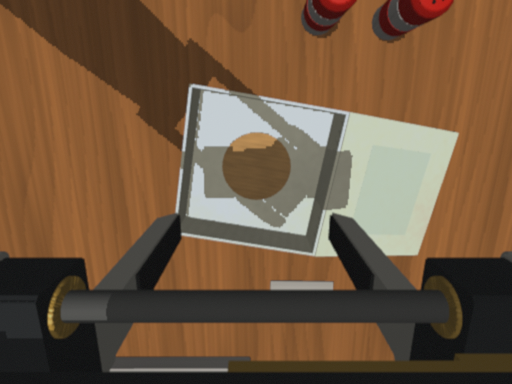

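The wrist view shows the mark clearly: it spans x 222–291 and y 131–199, with its centre at about (256.5,165). Next is a look over the pan.

>>> {"name": "arm_command", "arguments": {
  "series": [
    [[0.66,0.14,0],[0,0,0],94],
    [[0.66,0.14,0],[0,0,0],94],
    [[0.66,0.14,0],[0,0,0],94],
    [[0.66,0.14,0],[0,0,0],94],
    [[0.66,0.14,0],[0,0,0],94],
    [[0.66,0.14,0],[0,0,0],94],
    [[0.66,0.14,0],[0,0,0],94],
    [[0.66,0.14,0],[0,0,0],94],
    [[0,0,0],[0,0,0],94],
    [[0,0,0],[0,0,0],94]
  ]
}}

```text
time: 3.62
tool_pos: [543.2, -12.4, 404.7]
eef_rot: [-3.142, 0.001, 1.566]
contact_force: [-0.3, -0.6, -0.5]
width: 0.995
grip_force: 0.0
```

```bash
python3 - <<'E'
from h import *
import pickle
c1=pickle.load(open('w1.pkl','rb')); print('mark',ray(c1,(256.5,165),3))
t=capture('top'); pickle.dump(t,open('t0.pkl','wb'))
f=lambda u,v:((u+.5)/3.6-.5+165,(v+.5)/3.6-.5+145)
for n,uv,z in (('mark',(653,292),3),('redcap',(416,232),137),('bluecap',(312,243),137),('redcoa',(410,234),7),('bluecoa',(316,245),7),('pot',(355,184),51),('b1',(29,192),12),('b2',(140,194),12),('b3',(136,402),12),('b4',(23,400),12)): print(n,ray(t,f(*uv),z))
c=capture('wrist'); cv2.imwrite('pics/w2.png',cv2.resize(c['img'],None,fx=1.5,fy=1.5,interpolation=cv2.INTER_CUBIC)); pickle.dump(c,open('w2.pkl','wb')); print(c['xyz'],get_state()['tool_pos'])
E
```

```text
mark [ 477.36 -328.29    3.  ]
mark [ 477.79 -329.58    3.  ]
redcap [539.8  -47.82 137.  ]
bluecap [526.65  62.65 137.  ]
redcoa [541.07 -47.95   7.  ]
bluecoa [526.91  60.77   7.  ]
pot [595.54  16.86  51.  ]
b1 [583.91 394.61  12.  ]
b2 [583.23 265.55  12.  ]
b3 [343.75 265.13  12.  ]
b4 [344.16 395.4   12.  ]
[543.58  60.75 384.8 ] [543.23 -12.73 404.73]
```

View pics/w2.png

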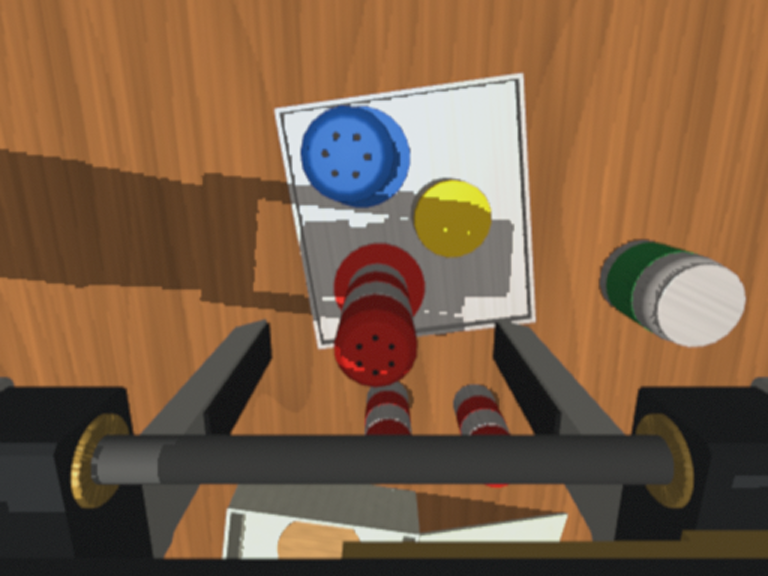

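The wrist view agrees with the top view. In the 1.5x image the red cap is at (376,345), the blue cap at (350,156), the pot lid at (452,218) and the red coaster at about x=379.

```bash
python3 - <<'E'
from h import *
import pickle
c=pickle.load(open('w2.pkl','rb'))
for n,uv,z in (('redcap',(376,345),137),('bluecap',(350,156),137),('pot',(452,218),51),('redcoaL',(334,287),7),('redcoaR',(425,287),7),('redcoaTop',(379,243),7),('bluecoaR',(410,155),7)): print(n,ray(c,(np.array(uv)+.5)/1.5-.5,z))
E
```

```text
redcap [539.51 -45.35 137.  ]
bluecap [526.83  61.85 137.  ]
pot [594.83  17.84  51.  ]
redcoaL [501.57 -46.81   7.  ]
redcoaR [580.24 -47.29   7.  ]
redcoaTop [540.77  -8.49   7.  ]
bluecoaR [566.2   62.91   7.  ]
```

>>> {"name": "arm_command", "arguments": {
  "series": [
    [[-0.29,-0.03,0],[0,0,0],94],
    [[-0.29,-0.03,0],[0,0,0],94],
    [[0,0,0],[0,0,0],94],
    [[0,0,0.4],[0,0,0],94],
    [[0,0,0.4],[0,0,0],94],
    [[0,0,0.4],[0,0,0],94],
    [[0,0,0.4],[0,0,0],94],
    [[0,0,0.36],[0,0,0],94],
    [[0,0,0],[0,0,0],94],
    [[0,0,0],[0,0,0],94]
  ]
}}

```text
time: 4.97
tool_pos: [540.1, -46.1, 288.1]
eef_rot: [3.14, 0.0, 1.568]
contact_force: [0.7, 0.6, 0.3]
width: 1.0
grip_force: 0.0
```

```bash
python3 - <<'E'
from h import *
delta([540,-47,287],np.pi/2)
E
```

```text
shift units [-0.02 -0.    0.02] mm [-0.07 -0.92 -1.06]
turn units [ 0.01  0.   -0.02]
```

>>> {"name": "arm_command", "arguments": {
  "series": [
    [[0,0,0],[0,0,0],0],
    [[0,0,0],[0,0,0],0],
    [[0,0,0],[0,0,0],0],
    [[0,0,0],[0,0,0],0],
    [[0,0,0],[0,0,0],0],
    [[0,0,0],[0,0,0],0],
    [[0,0,0],[0,0,0],0],
    [[0,0,-0.2],[0,0,0],0],
    [[0,0,-0.3],[0,0,0],0],
    [[0,0,-0.45],[0,0,0],0],
    [[0,0,-0.45],[0,0,0],0],
    [[0,0,-0.45],[0,0,0],0],
    [[0,0,-0.45],[0,0,0],0],
    [[0,0,-0.4],[0,0,0],0],
    [[0,0,0],[0,0,0],0]
  ]
}}

```text
time: 6.85
tool_pos: [539.7, -45.9, 452.9]
eef_rot: [3.135, 0.001, 1.568]
contact_force: [-0.2, -0.8, -1.7]
width: 0.544
grip_force: 29.9
```

```bash
python3 - <<'E'
from h import *
s=get_state();print(s['tool_pos'],s['width'],s['grip_force']); delta([404,330,450],np.pi/2)
E
```

```text
[539.73 -45.92 452.85] 0.5435637362368239 29.870777694395656
shift units [ 6.26 -2.28  0.02] mm [-135.73  375.92   -2.85]
turn units [ 0.05  0.01 -0.02]
```

>>> {"name": "arm_command", "arguments": {
  "series": [
    [[0.3,-0.11,0],[0,0,0],0],
    [[0.6,-0.22,0],[0,0,0],0],
    [[0.7,-0.25,0],[0,0,0],0],
    [[0.7,-0.25,0],[0,0,0],0],
    [[0.7,-0.25,0],[0,0,0],0],
    [[0.7,-0.25,0],[0,0,0],0],
    [[0.7,-0.25,0],[0,0,0],0],
    [[0.7,-0.25,0],[0,0,0],0],
    [[0.6,-0.25,0],[0,0,0],0],
    [[0.36,-0.15,0],[0,0,0],0],
    [[0.2,-0.05,0],[0,0,0],0],
    [[0,0,0],[0,0,0],0],
    [[0,0,0.4],[0,0,0],0],
    [[0,0,0.5],[0,0,0],0],
    [[0,0,0.5],[0,0,0],0],
    [[0,0,0.5],[0,0,0],0],
    [[0,0,0.4],[0,0,0],0],
    [[0,0,0.2],[0,0,0],0],
    [[0,0,0],[0,0,0],0],
    [[0,0,0],[0,0,0],0]
  ]
}}

```text
time: 9.35
tool_pos: [404.6, 330.1, 300.4]
eef_rot: [3.14, -0.001, 1.567]
contact_force: [0.7, 0.7, -2.3]
width: 0.546
grip_force: 29.9
```

```bash
python3 - <<'E'
from h import *
delta([404,330,293.1],np.pi/2)
c=capture('side');crop(c,150,120,310,250,5,'pics/s1.png')
E
```

```text
shift units [-0.   -0.01  0.12] mm [-0.56 -0.06 -7.27]
turn units [ 0.01 -0.01 -0.02]
```

View pics/s1.png

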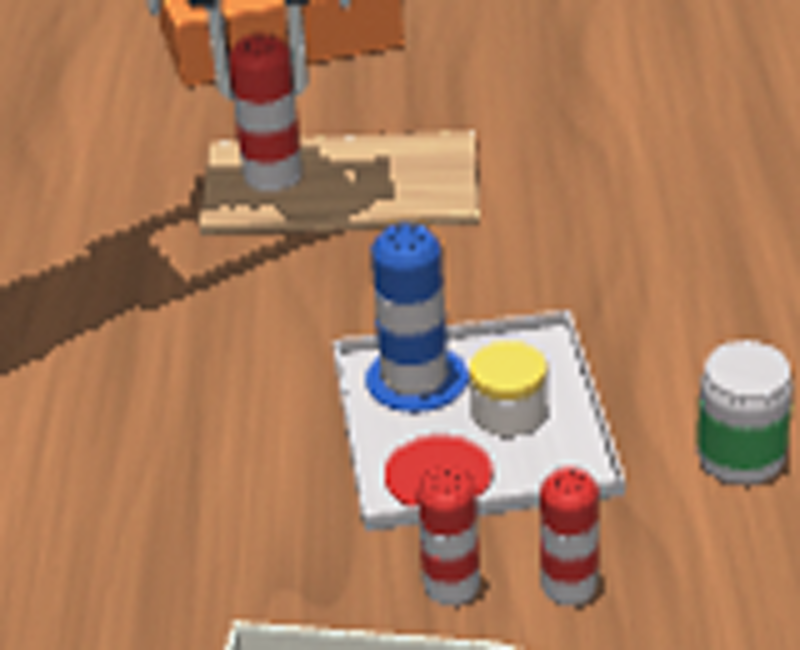

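The crop shows the red shaker upright in the grip over the left half of the board at about (270,185), with the blue shaker and the pot untouched. Now I lower it the last 7 mm.

>>> {"name": "arm_command", "arguments": {
  "series": [
    [[0,0,0.05],[0,0,0],0],
    [[0,0,0.05],[0,0,0],0],
    [[0,0,0.02],[0,0,0],0],
    [[0,0,0],[0,0,0],0],
    [[0,0,0],[0,0,0],0]
  ]
}}

```text
time: 10.02
tool_pos: [404.0, 330.1, 292.1]
eef_rot: [-3.142, 0.0, 1.568]
contact_force: [-1.5, -0.9, -0.3]
width: 0.542
grip_force: 29.9
```

>>> {"name": "arm_command", "arguments": {
  "series": [
    [[0,0,0],[0,0,0],60],
    [[0,0,0],[0,0,0],80],
    [[0,0,0],[0,0,0],80],
    [[0,0,0],[0,0,0],80],
    [[0,0,0],[0,0,0],80],
    [[0,0,-0.3],[0,0,0],80],
    [[0,0,-0.5],[0,0,0],80],
    [[0,0,-0.5],[0,0,0],80],
    [[0,0,-0.53],[0,0,0],94],
    [[-0.56,0.256,0],[0,0,0],94],
    [[-0.56,0.256,0],[0,0,0],94],
    [[-0.56,0.256,0],[0,0,0],94],
    [[-0.56,0.256,0],[0,0,0],94],
    [[-0.56,0.256,0],[0,0,0],94],
    [[-0.56,0.256,0],[0,0,0],94],
    [[-0.56,0.256,0],[0,0,0],94],
    [[-0.55,0.256,0],[0,0,0],94],
    [[0,0,0],[0,0,0],94],
    [[0,0,0],[0,0,0],94]
  ]
}}

```text
time: 12.4
tool_pos: [526.0, 61.8, 402.5]
eef_rot: [3.141, -0.001, 1.568]
contact_force: [0.9, 0.6, 0.2]
width: 0.999
grip_force: 0.0
```

```bash
python3 - <<'E'
from h import *
delta([526.8,62,288],np.pi/2)
E
```

```text
shift units [0.   0.01 1.91] mm [   0.81    0.21 -114.54]
turn units [ 0.01 -0.   -0.02]
```

>>> {"name": "arm_command", "arguments": {
  "series": [
    [[0,0.01,0.4],[0,0,0],94],
    [[0,0,0.4],[0,0,0],94],
    [[0,0,0.4],[0,0,0],94],
    [[0,0,0.4],[0,0,0],94],
    [[0,0,0.31],[0,0,0],94],
    [[0,0,0],[0,0,0],94],
    [[0,0,0],[0,0,0],0],
    [[0,0,0],[0,0,0],0],
    [[0,0,0],[0,0,0],0],
    [[0,0,0],[0,0,0],0],
    [[0,0,0],[0,0,0],0],
    [[0,0,0],[0,0,0],0],
    [[0,0,0],[0,0,0],0],
    [[0,0,-0.2],[0,0,0],0],
    [[0,0,-0.4],[0,0,0],0],
    [[0,0,-0.4],[0,0,0],0],
    [[0,0,-0.3],[0,0,0],0],
    [[0,0,0],[0,0,0],0]
  ]
}}

```text
time: 14.65
tool_pos: [527.1, 61.5, 366.9]
eef_rot: [3.138, 0.0, 1.568]
contact_force: [0.3, 0.1, -2.8]
width: 0.545
grip_force: 30.0
```

```bash
python3 - <<'E'
from h import *
delta([524,330,293],np.pi/2)
E
```

```text
shift units [ 4.47 -0.07  1.23] mm [ -3.1  268.5  -73.92]
turn units [ 0.03  0.   -0.02]
```

>>> {"name": "arm_command", "arguments": {
  "series": [
    [[0.3,-0.05,0],[0,0,0],0],
    [[0.6,0,0],[0,0,0],0],
    [[0.7,0,0],[0,0,0],0],
    [[0.7,0,0],[0,0,0],0],
    [[0.7,0,0],[0,0,0],0],
    [[0.7,0,0],[0,0,0],0],
    [[0.5,0,0],[0,0,0],0],
    [[0.27,0,0],[0,0,0],0],
    [[0,0,0],[0,0,0],0],
    [[0,0,0.3],[0,0,0],0],
    [[0,0,0.4],[0,0,0],0],
    [[0,0,0.3],[0,0,0],0],
    [[0,0,0.1],[0,0,0],0],
    [[0,0,0],[0,0,0],0],
    [[0,0,0],[0,0,0],0]
  ]
}}

```text
time: 16.52
tool_pos: [524.9, 329.7, 300.3]
eef_rot: [3.14, -0.001, 1.568]
contact_force: [0.4, 0.6, -2.5]
width: 0.553
grip_force: 30.0
```

```bash
python3 - <<'E'
from h import *
delta([524,330,293],np.pi/2)
E
```

```text
shift units [ 0.   -0.02  0.12] mm [-0.89  0.28 -7.28]
turn units [ 0.01 -0.01 -0.02]
```

>>> {"name": "arm_command", "arguments": {
  "series": [
    [[0,0,0.05],[0,0,0],0],
    [[0,0,0.05],[0,0,0],0],
    [[0,0,0.02],[0,0,0],0],
    [[0,0,0],[0,0,0],0],
    [[0,0,0],[0,0,0],60],
    [[0,0,0],[0,0,0],76],
    [[0,0,0],[0,0,0],76],
    [[0,0,0],[0,0,0],76],
    [[0,0,0],[0,0,0],76],
    [[0,0,-0.3],[0,0,0],76],
    [[0,0,-0.5],[0,0,0],76],
    [[0,0,-0.5],[0,0,0],76],
    [[0,0,-0.5],[0,0,0],76],
    [[0,0,0],[0,0,0],76],
    [[0,0,0],[0,0,0],76]
  ]
}}

```text
time: 18.4
tool_pos: [524.4, 329.6, 399.3]
eef_rot: [-3.141, 0.0, 1.568]
contact_force: [0.1, 1.1, -1.4]
width: 0.813
grip_force: 0.0
```

```bash
python3 - <<'E'
from h import *
c=capture('wrist');t=capture('side'); crop(t,150,100,310,240,4,'/tmp/a.png')
a=cv2.imread('/tmp/a.png'); b=cv2.resize(c['img'],None,fx=.3,fy=.3)
a[-b.shape[0]:,:b.shape[1]]=b
cv2.imwrite('pics/s2.png',a)
delta([595.2,17.4,400],np.pi/2)
E
```

```text
shift units [-5.2   1.2  -0.03] mm [  70.79 -312.2     2.14]
turn units [-0.02  0.01 -0.02]
```

View pics/s2.png

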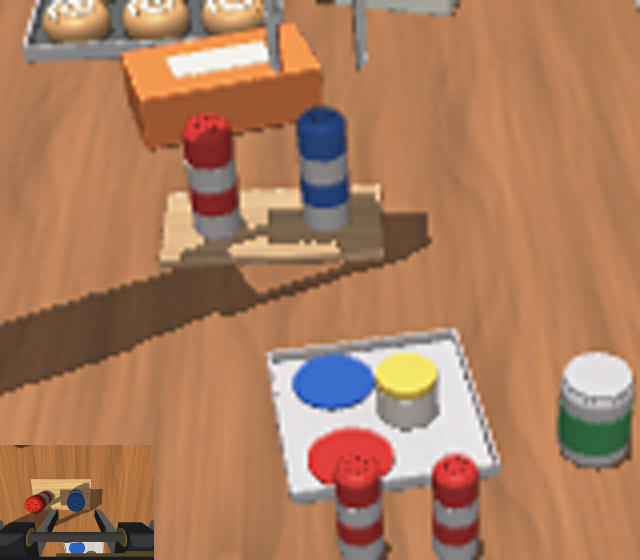

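Both shakers stand upright on the board, red at (215,225) and blue at (325,220), and the pot hasn't moved. Next I take a wrist view of the pan to measure the coasters and the pot by colour.

>>> {"name": "arm_command", "arguments": {
  "series": [
    [[-0.57,0.06,0],[0,0,0],94],
    [[-0.57,0.06,0],[0,0,0],94],
    [[-0.57,0.06,0],[0,0,0],94],
    [[-0.57,0.06,0],[0,0,0],94],
    [[-0.57,0.06,0],[0,0,0],94],
    [[-0.57,0.06,0],[0,0,0],94],
    [[-0.57,0.06,0],[0,0,0],94],
    [[-0.57,0.06,0],[0,0,0],94],
    [[-0.57,0.06,0],[0,0,0],94],
    [[-0.57,0.06,0],[0,0,0],94],
    [[0,0,0],[0,0,0],94],
    [[0,0,0],[0,0,0],94]
  ]
}}

```text
time: 20.0
tool_pos: [559.4, -12.0, 398.8]
eef_rot: [-3.14, -0.001, 1.568]
contact_force: [0.3, 0.3, 0.5]
width: 1.001
grip_force: 0.0
```

```bash
cat >> h.py <<'E'
def blob(c,lo,hi,box,z):
    "largest blob of hue lo..hi in box: ellipse centre pixel, size, world at z"
    h=cv2.cvtColor(c['img'],cv2.COLOR_BGR2HSV); h[...,0]=(h[...,0].astype(int)+30)%180
    m=cv2.inRange(h,np.array([lo+30,120,40]),np.array([hi+30,255,255])); k=np.zeros_like(m); x0,y0,x1,y1=box; k[y0:y1,x0:x1]=m[y0:y1,x0:x1]
    q=max(cv2.findContours(k,cv2.RETR_EXTERNAL,cv2.CHAIN_APPROX_NONE)[0],key=cv2.contourArea)
    e=cv2.fitEllipse(cv2.convexHull(q)); print(np.array(e[0]),np.array(e[1]),ray(c,e[0],z))
E
python3 - <<'E'
from h import *
c=capture('wrist'); cv2.imwrite('pics/w3.png',c['img'])
B=(150,30,380,225)
blob(c,-8,7,B,7); blob(c,100,125,B,7); blob(c,22,35,B,51)
delta([595.2,17.4,400],np.pi/2)
E
```

```text
[240.22 193.39] [58.98 60.95] [540.37 -46.89   7.  ]
[227.08 105.38] [65.1  67.46] [526.49  61.97   7.  ]
[287.83 147.13] [52.08 52.49] [595.06  17.93  51.  ]
shift units [ 0.48  0.6  -0.01] mm [35.77 28.98  0.87]
turn units [-0.01 -0.01 -0.01]
```

View pics/w3.png

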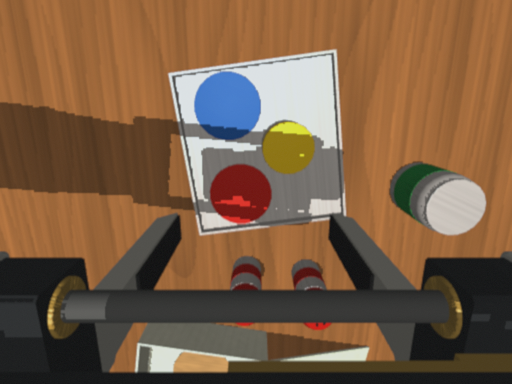

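The colour fits match the earlier estimates: red coaster (240,193), blue coaster (227,105) and pot (288,147). Next I grasp the pot with the opening held to 76 mm, so the fingers stay inside the pan rim.

>>> {"name": "arm_command", "arguments": {
  "series": [
    [[0.25,0.3,0],[0,0,0],76],
    [[0.24,0.3,0],[0,0,0],76],
    [[0,0,0.3],[0,0,0],76],
    [[0,0,0.5],[0,0,0],76],
    [[0,0,0.5],[0,0,0],76],
    [[0,0,0.5],[0,0,0],76],
    [[0,0,0.4],[0,0,0],76],
    [[0,0,0.2],[0,0,0],76],
    [[0,0,0.1],[0,0,0],76],
    [[0,0,0],[0,0,0],76],
    [[0,0,0],[0,0,0],76]
  ]
}}

```text
time: 21.42
tool_pos: [596.0, 16.9, 251.1]
eef_rot: [3.139, 0.0, 1.568]
contact_force: [-0.5, 0.0, 1.0]
width: 0.804
grip_force: 0.0
```

```bash
python3 - <<'E'
from h import *
delta([595.1,17.6,215],np.pi/2)
E
```

```text
shift units [ 0.01 -0.02  0.6 ] mm [ -0.87   0.74 -36.08]
turn units [ 0.02  0.   -0.02]
```

>>> {"name": "arm_command", "arguments": {
  "series": [
    [[0.01,-0.01,0.3],[0,0,0],76],
    [[0,0,0.2],[0,0,0],76],
    [[0,0,0.1],[0,0,0],76],
    [[0,0,0],[0,0,0],76],
    [[0,0,0],[0,0,0],0],
    [[0,0,0],[0,0,0],0],
    [[0,0,0],[0,0,0],0],
    [[0,0,0],[0,0,0],0],
    [[0,0,0],[0,0,0],0],
    [[0,0,0],[0,0,0],0],
    [[0,0,-0.2],[0,0,0],0],
    [[0,0,-0.4],[0,0,0],0],
    [[0,0,-0.5],[0,0,0],0],
    [[0,0,-0.5],[0,0,0],0],
    [[0,0,-0.5],[0,0,0],0],
    [[0,0,-0.4],[0,0,0],0],
    [[0,0,0],[0,0,0],0]
  ]
}}

```text
time: 23.55
tool_pos: [595.2, 17.5, 366.5]
eef_rot: [3.137, 0.0, 1.568]
contact_force: [0.9, -0.1, -1.4]
width: 0.608
grip_force: 30.0
```

```bash
python3 - <<'E'
from h import *
delta([477.4,-328.6,215],np.pi/2)
E
```

```text
shift units [-5.77 -1.96  2.52] mm [-117.84 -346.09 -151.52]
turn units [ 0.03  0.   -0.02]
```

>>> {"name": "arm_command", "arguments": {
  "series": [
    [[-0.3,-0.1,0],[0,0,0],0],
    [[-0.65,-0.22,0],[0,0,0],0],
    [[-0.65,-0.22,0],[0,0,0],0],
    [[-0.65,-0.22,0],[0,0,0],0],
    [[-0.65,-0.22,0],[0,0,0],0],
    [[-0.65,-0.22,0],[0,0,0],0],
    [[-0.65,-0.22,0],[0,0,0],0],
    [[-0.65,-0.22,0],[0,0,0],0],
    [[-0.55,-0.2,0],[0,0,0],0],
    [[-0.37,-0.12,0],[0,0,0],0],
    [[0,0,0],[0,0,0],0],
    [[0,0,0.3],[0,0,0],0],
    [[0,0,0.4],[0,0,0],0],
    [[0,0,0.3],[0,0,0],0],
    [[0,0,0],[0,0,0],0],
    [[0,0,0],[0,0,0],0]
  ]
}}

```text
time: 25.55
tool_pos: [476.7, -328.1, 304.4]
eef_rot: [3.141, 0.001, 1.568]
contact_force: [0.4, -0.7, -0.9]
width: 0.612
grip_force: 30.0
```

```bash
python3 - <<'E'
from h import *
delta([477.4,-328.6,215],np.pi/2)
c=capture('wrist');cv2.imwrite('pics/w4.png',c['img'])
E
```

```text
shift units [-0.01  0.01  1.49] mm [  0.68  -0.48 -89.36]
turn units [ 0.01  0.   -0.02]
```

View pics/w4.png

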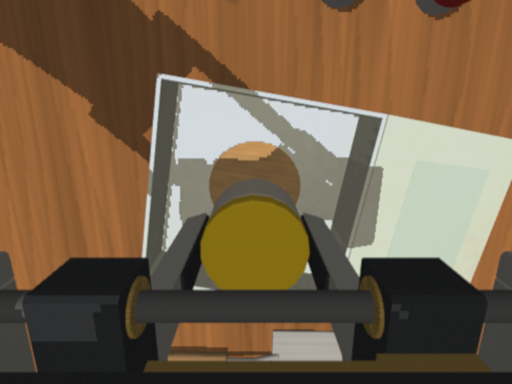

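The pot is held straight over the mark: lid at (255,248), mark at about (255,183). Lowering it.

>>> {"name": "arm_command", "arguments": {
  "series": [
    [[0,0,0.3],[0,0,0],0],
    [[0,0,0.4],[0,0,0],0],
    [[0,0,0.4],[0,0,0],0],
    [[0,0,0.2],[0,0,0],0],
    [[0,0,0.08],[0,0,0],0],
    [[0,0,0.05],[0,0,0],0],
    [[0,0,0.03],[0,0,0],0],
    [[0,0,0],[0,0,0],0],
    [[0,0,0],[0,0,0],0]
  ]
}}

```text
time: 26.72
tool_pos: [476.5, -328.5, 216.8]
eef_rot: [3.141, 0.001, 1.568]
contact_force: [-0.2, 0.3, -0.3]
width: 0.613
grip_force: 30.0
```

Down. I release, rise and look.

>>> {"name": "arm_command", "arguments": {
  "series": [
    [[0,0,0.01],[0,0,0],66],
    [[0,0,0],[0,0,0],78],
    [[0,0,0],[0,0,0],78],
    [[0,0,0],[0,0,0],78],
    [[0,0,0],[0,0,0],78],
    [[0,0,-0.3],[0,0,0],78],
    [[0,0,-0.5],[0,0,0],78],
    [[0,0,-0.6],[0,0,0],78],
    [[0,0,-0.6],[0,0,0],78],
    [[0,0,-0.6],[0,0,0],94],
    [[0,0,-0.5],[0,0,0],94],
    [[0,0,0],[0,0,0],94],
    [[0,0,0],[0,0,0],94]
  ]
}}

```text
time: 28.35
tool_pos: [476.2, -328.2, 401.0]
eef_rot: [-3.141, -0.001, 1.568]
contact_force: [-0.2, -0.1, -0.3]
width: 1.002
grip_force: 0.0
```

```bash
python3 - <<'E'
from h import *
c=capture('wrist'); crop(c,130,40,400,260,2.9,'pics/w5.png'); blob(c,22,35,(180,80,340,260),51)
delta([524,330,400],np.pi/2)
E
```

```text
[255.13 173.29] [50.48 50.67] [ 476.71 -327.77   51.  ]
shift units [10.97  0.76  0.02] mm [ 47.82 658.2   -0.08]
turn units [-0.01 -0.01 -0.02]
```

View pics/w5.png

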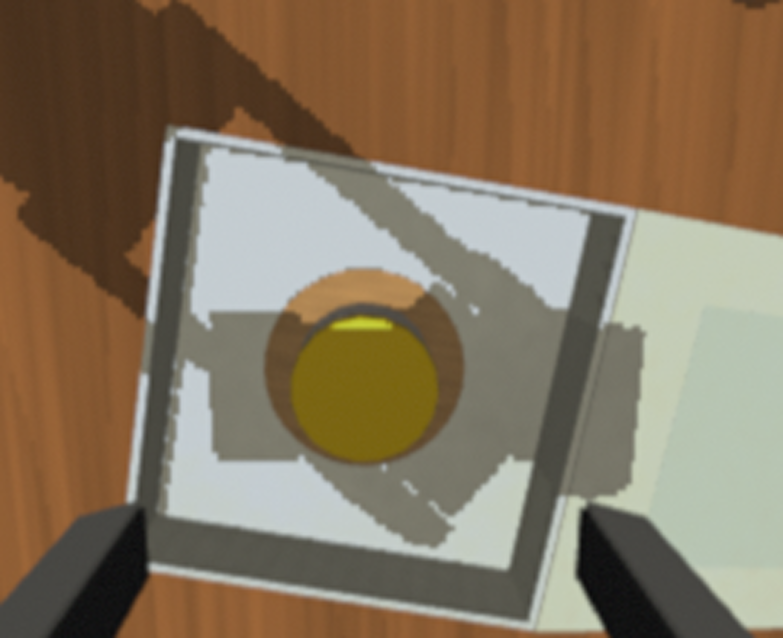

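The pot stands upright on the mark, measured at (476.7,-327.8) against the mark at about (477.5,-329). Back to the board for the red shaker, which goes first so the paths stay clear.

>>> {"name": "arm_command", "arguments": {
  "series": [
    [[0.35,-0.07,0],[0,0,0],94],
    [[0.66,-0.07,0],[0,0,0],94],
    [[0.66,-0.07,0],[0,0,0],94],
    [[0.66,-0.07,0],[0,0,0],94],
    [[0.66,-0.07,0],[0,0,0],94],
    [[0.66,-0.07,0],[0,0,0],94],
    [[0.66,-0.07,0],[0,0,0],94],
    [[0.66,-0.07,0],[0,0,0],94],
    [[0.66,-0.07,0],[0,0,0],94],
    [[0.66,-0.07,0],[0,0,0],94],
    [[0.66,-0.07,0],[0,0,0],94],
    [[0.66,-0.07,0],[0,0,0],94],
    [[0.66,-0.07,0],[0,0,0],94],
    [[0.66,-0.07,0],[0,0,0],94],
    [[0.66,-0.07,0],[0,0,0],94],
    [[0.66,-0.07,0],[0,0,0],94],
    [[0.5,-0.07,0],[0,0,0],80],
    [[0.22,0,0],[0,0,0],80],
    [[0,0,0],[0,0,0],80],
    [[0,0,0],[0,0,0],80]
  ]
}}

```text
time: 30.9
tool_pos: [407.2, 329.2, 401.3]
eef_rot: [-3.141, 0.001, 1.567]
contact_force: [0.2, 0.4, 0.8]
width: 0.856
grip_force: 0.0
```

```bash
python3 - <<'E'
from h import *
delta([404,330,293],np.pi/2)
E
```

```text
shift units [ 0.02 -0.05  1.8 ] mm [  -3.21    0.81 -108.26]
turn units [-0.    0.01 -0.03]
```

>>> {"name": "arm_command", "arguments": {
  "series": [
    [[0.01,-0.05,0.3],[0,0,0],80],
    [[0,0,0.5],[0,0,0],80],
    [[0,0,0.5],[0,0,0],80],
    [[0,0,0.4],[0,0,0],80],
    [[0,0,0.1],[0,0,0],80],
    [[0,0,0],[0,0,0],80],
    [[0,0,0],[0,0,0],0],
    [[0,0,0],[0,0,0],0],
    [[0,0,0],[0,0,0],0],
    [[0,0,0],[0,0,0],0],
    [[0,0,0],[0,0,0],0],
    [[0,0,0],[0,0,0],0],
    [[0,0,-0.2],[0,0,0],0],
    [[0,0,-0.4],[0,0,0],0],
    [[0,0,-0.5],[0,0,0],0],
    [[0,0,-0.4],[0,0,0],0],
    [[0,0,0],[0,0,0],0]
  ]
}}

```text
time: 33.02
tool_pos: [404.3, 330.8, 385.7]
eef_rot: [3.138, -0.002, 1.568]
contact_force: [1.0, -0.6, -2.6]
width: 0.549
grip_force: 29.9
```

```bash
python3 - <<'E'
from h import *
print(get_state()['width']); delta([540.5,-46.7,288],np.pi/2)
E
```

```text
0.5485149094705556
shift units [-6.29  2.28  1.62] mm [ 136.22 -377.51  -97.74]
turn units [ 0.03 -0.02 -0.02]
```

>>> {"name": "arm_command", "arguments": {
  "series": [
    [[-0.3,0.11,0],[0,0,0],0],
    [[-0.65,0.235,0],[0,0,0],0],
    [[-0.65,0.235,0],[0,0,0],0],
    [[-0.65,0.235,0],[0,0,0],0],
    [[-0.65,0.235,0],[0,0,0],0],
    [[-0.65,0.235,0],[0,0,0],0],
    [[-0.65,0.235,0],[0,0,0],0],
    [[-0.65,0.235,0],[0,0,0],0],
    [[-0.65,0.235,0],[0,0,0],0],
    [[-0.5,0.18,0],[0,0,0],0],
    [[-0.29,0.11,0],[0,0,0],0],
    [[0,0,0],[0,0,0],0],
    [[0,0,0.3],[0,0,0],0],
    [[0,0,0.5],[0,0,0],0],
    [[0,0,0.4],[0,0,0],0],
    [[0,0,0.2],[0,0,0],0],
    [[0,0,0.05],[0,0,0],0],
    [[0,0,0],[0,0,0],0],
    [[0,0,0],[0,0,0],0]
  ]
}}

```text
time: 35.4
tool_pos: [540.0, -47.1, 298.0]
eef_rot: [3.139, 0.0, 1.568]
contact_force: [-0.7, 0.6, -3.1]
width: 0.546
grip_force: 29.9
```

```bash
python3 - <<'E'
from h import *
delta([540.5,-46.7,288],np.pi/2)
E
```

```text
shift units [0.01 0.01 0.17] mm [ 0.52  0.44 -9.95]
turn units [ 0.02  0.   -0.02]
```

>>> {"name": "arm_command", "arguments": {
  "series": [
    [[0,0,0.06],[0,0,0],0],
    [[0,0,0.05],[0,0,0],0],
    [[0,0,0.03],[0,0,0],0],
    [[0,0,0.02],[0,0,0],0],
    [[0,0,0],[0,0,0],0],
    [[0,0,0],[0,0,0],0]
  ]
}}

```text
time: 36.15
tool_pos: [539.5, -47.2, 289.2]
eef_rot: [3.141, 0.0, 1.568]
contact_force: [-4.5, 0.5, 6.0]
width: 0.542
grip_force: 29.9
```

>>> {"name": "arm_command", "arguments": {
  "series": [
    [[0,0,0.01],[0,0,0],60],
    [[0,0,0],[0,0,0],80],
    [[0,0,0],[0,0,0],80],
    [[0,0,0],[0,0,0],80],
    [[0,0,0],[0,0,0],80],
    [[0,0,-0.3],[0,0,0],80],
    [[0,0,-0.5],[0,0,0],80],
    [[0,0,-0.6],[0,0,0],80],
    [[0,0,-0.5],[0,0,0],80],
    [[0.4,0,0],[0,0,0],80],
    [[0.7,-0.05,0],[0,0,0],80],
    [[0.7,-0.05,0],[0,0,0],80],
    [[0.7,-0.05,0],[0,0,0],80],
    [[0.7,-0.05,0],[0,0,0],80],
    [[0.7,-0.05,0],[0,0,0],80],
    [[0.7,-0.02,0],[0,0,0],80],
    [[0.7,0,0],[0,0,0],80],
    [[0.6,0,0],[0,0,0],80],
    [[0.37,0,0],[0,0,0],80],
    [[0,0,0],[0,0,0],80]
  ]
}}

```text
time: 38.65
tool_pos: [524.4, 330.0, 400.8]
eef_rot: [3.141, 0.0, 1.57]
contact_force: [0.3, -0.5, -0.0]
width: 0.852
grip_force: 0.0
```

```bash
python3 - <<'E'
from h import *
delta([524.4,330,293],np.pi/2)
E
```

```text
shift units [ 0.  -0.   1.8] mm [  -0.01   -0.02 -107.85]
turn units [ 0.    0.   -0.01]
```

>>> {"name": "arm_command", "arguments": {
  "series": [
    [[0,0,0.3],[0,0,0],80],
    [[0,0,0.5],[0,0,0],80],
    [[0,0,0.5],[0,0,0],80],
    [[0,0,0.4],[0,0,0],80],
    [[0,0,0.1],[0,0,0],80],
    [[0,0,0],[0,0,0],80],
    [[0,0,0],[0,0,0],0],
    [[0,0,0],[0,0,0],0],
    [[0,0,0],[0,0,0],0],
    [[0,0,0],[0,0,0],0],
    [[0,0,0],[0,0,0],0],
    [[0,0,0],[0,0,0],0],
    [[0,0,-0.2],[0,0,0],0],
    [[0,0,-0.4],[0,0,0],0],
    [[0,0,-0.5],[0,0,0],0],
    [[0,0,-0.4],[0,0,0],0],
    [[0,0,0],[0,0,0],0]
  ]
}}

```text
time: 40.78
tool_pos: [524.9, 329.2, 384.8]
eef_rot: [3.137, -0.002, 1.568]
contact_force: [0.3, -0.1, -2.2]
width: 0.547
grip_force: 30.0
```

```bash
python3 - <<'E'
from h import *
print(get_state()['width']); delta([526.5,61.8,289],np.pi/2)
c=capture('top'); crop(c,165,145,385,265,3.6,'pics/t3.png')
E
```

```text
0.5466128765318874
shift units [-4.46  0.03  1.59] mm [   1.6  -267.37  -95.82]
turn units [ 0.03 -0.01 -0.02]
```

View pics/t3.png

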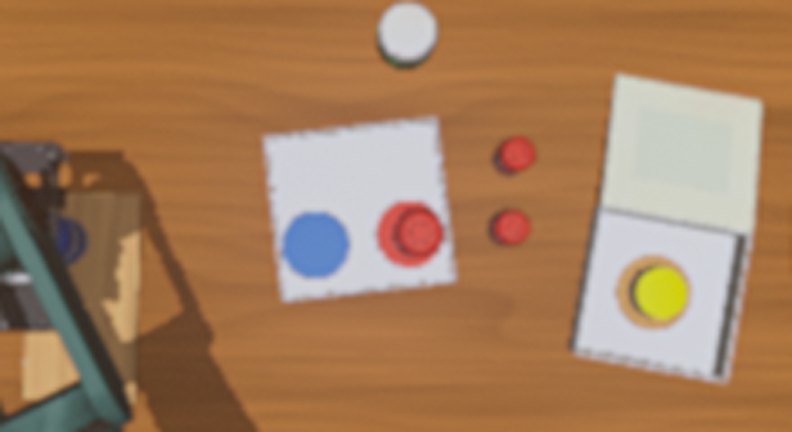

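The top crop shows the red shaker back on its coaster with its cap at (417,233), as at the start. The pot is on the mark and the blue shaker is in the gripper. Next the blue shaker goes to its coaster.

>>> {"name": "arm_command", "arguments": {
  "series": [
    [[-0.3,0.03,0],[0,0,0],0],
    [[-0.6,0,0],[0,0,0],0],
    [[-0.7,0,0],[0,0,0],0],
    [[-0.7,0,0],[0,0,0],0],
    [[-0.7,0,0],[0,0,0],0],
    [[-0.7,0,0],[0,0,0],0],
    [[-0.5,0,0],[0,0,0],0],
    [[-0.26,0,0],[0,0,0],0],
    [[0,0,0],[0,0,0],0],
    [[0,0,0.3],[0,0,0],0],
    [[0,0,0.5],[0,0,0],0],
    [[0,0,0.4],[0,0,0],0],
    [[0,0,0.2],[0,0,0],0],
    [[0,0,0.05],[0,0,0],0],
    [[0,0,0],[0,0,0],0],
    [[0,0,0],[0,0,0],0]
  ]
}}

```text
time: 42.82
tool_pos: [525.9, 61.6, 296.7]
eef_rot: [3.139, 0.0, 1.568]
contact_force: [1.1, 0.1, -1.6]
width: 0.553
grip_force: 30.0
```

```bash
python3 - <<'E'
from h import *
delta([526.5,61.8,289],np.pi/2)
E
```

```text
shift units [0.   0.01 0.13] mm [ 0.56  0.22 -7.68]
turn units [ 0.02  0.   -0.02]
```

>>> {"name": "arm_command", "arguments": {
  "series": [
    [[0,0,0.06],[0,0,0],0],
    [[0,0,0.04],[0,0,0],0],
    [[0,0,0.03],[0,0,0],0],
    [[0,0,0],[0,0,0],0],
    [[0,0,0],[0,0,0],0]
  ]
}}

```text
time: 43.45
tool_pos: [525.5, 61.5, 288.1]
eef_rot: [3.141, 0.0, 1.568]
contact_force: [-2.0, -0.6, 1.4]
width: 0.546
grip_force: 30.0
```

>>> {"name": "arm_command", "arguments": {
  "series": [
    [[0,0,0],[0,0,0],60],
    [[0,0,0],[0,0,0],80],
    [[0,0,0],[0,0,0],80],
    [[0,0,0],[0,0,0],80],
    [[0,0,0],[0,0,0],80],
    [[0,0,-0.3],[0,0,0],80],
    [[0,0,-0.5],[0,0,0],80],
    [[0,0,-0.6],[0,0,0],80],
    [[0,0,-0.6],[0,0,0],94],
    [[-0.4,0,0],[0,0,0],94],
    [[-0.5,0,0],[0,0,0],94],
    [[-0.4,0,0],[0,0,0],94],
    [[0,0,0],[0,0,0],94],
    [[0,0,0],[0,0,0],94],
    [[0,0,0],[0,0,0],94],
    [[0,0,0],[0,0,0],94]
  ]
}}

```text
time: 45.45
tool_pos: [525.3, -15.8, 407.7]
eef_rot: [3.142, -0.0, 1.569]
contact_force: [-0.4, -0.4, 0.2]
width: 1.002
grip_force: 0.0
```

```bash
python3 - <<'E'
from h import *
s=get_state(); print(s['time'],s['tool_pos'])
c=capture('wrist'); cv2.imwrite('pics/w6.png',cv2.resize(c['img'],None,fx=1.5,fy=1.5,interpolation=cv2.INTER_CUBIC))
import pickle; pickle.dump(c,open('w6.pkl','wb'))
for n,p in (('redcap at coaster',(540.5,-47.5,137)),('bluecap',(526.5,61.8,137))): print(n,(proj(c,p)+.5)*1.5-.5)
E
```

```text
45.45 [525.32 -15.78 407.75]
redcap at coaster [407.66 341.74]
bluecap [383.71 150.3 ]
```

View pics/w6.png

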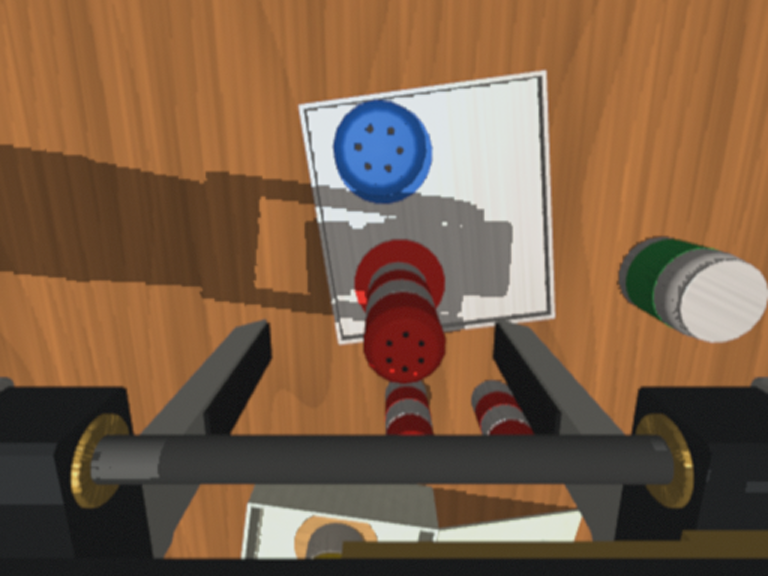

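The red cap is at (405,340) against an ideal (408,342), and the blue cap at (379,149) against (384,150). That puts both shakers within about 3 mm of their coaster centres and upright, and the gripper is clear, so I'm handing in.

```bash
python3 -c "from plant import hand_in; print(hand_in())"
```

```text
the job is handed in; nothing more can be done
None
```

Job handed in: the pot stands on the mark in the pastry box, about 1–2 mm off its middle, and both shakers are upright on their own coasters within about 3 mm of centre, as measured in the camera views; `hand_in()` returned no verdict.

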